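# Transfer a slide carrier to the drying stand

### The arm

A 6-joint arm with a two-finger parallel gripper is mounted at the origin on the work surface. World frame = base frame: x ahead of the robot, y to its left, z up, the work surface at z = 0. Lengths are in m, angles in degrees, forces in N, time in s.
With the tool pointing down it reaches from about 0.375 to 0.9 m from the base axis. Payload 3.1 kg.
Tool frame: the origin (TCP) lies on the centre line of the jaws, within the pads' length; the fingertips stand 25 mm ahead of it and the grasp point (between the pads) lies 6 mm ahead of it; y points along the fingers, x is the direction in which the jaws open and shut, and the axes are right-handed (so a half turn about y gives the same grasp; the last joint's range is limited). The gripper opens to 87 mm and grips with 3 to 60 N. Pads are 19 mm wide; open, the fingers measure 117 mm over their backs; the gripper's body (75 mm by 190 mm) begins 51 mm behind the grasp point.
Start: joints at [60.189, 30.224, 82.088, -0, 67.689, -10.227], TCP at [0.209, 0.589, 0.248] pointing down, gripper open.
Joint ranges: [-176.69, 176.69], [-43.24, 126.21], [12.49, 139.97], [-82, 262], [0, 151.66], [-163.58, 163.58]. Speed limits (degrees/s): [159.86, 159.86, 180, 180, 180, 180].

### API

Orientations are given as a 3x3 rotation matrix whose columns are the frame's x, y, z axes.
In Python, from rig import * gives the robot as it stands.
- The arm moves only by the tool play_rows, never from a script. Its argument "commands" is a list of rows, each a list of 2 entries, a list of its own where there are three numbers: the shift along the world's x, y, z in m, then the turn, a rotation vector about the world's x, y, z in rad. A call has 1 to 10 rows; each row is the pose to reach, as a shift and turn from the pose commanded when the call began; what a row does not reach only later rows make up. A row lasts 1/8 s, in which the tool goes at most 62.5 mm and 10.7 degrees, less where a joint would pass 70% of its speed; a pose out of reach is approached as far as the arm can. A call with a gripper value outside its range is refused whole. "gripper" is the finger opening in m, from 0 to 0.087, set as the call begins (left out, the last holds). The fingers move at their own pace and stop on an object; the grip force is fixed at half the most. Time passes only in rows, so rows that repeat a pose let the fingers close. It gives the time, the measured TCP pose, the force and the opening at its end, in the units of the state.
- read_state(): the state, without advancing time (a new reading comes with each control period).
- capture(name): name is "scene" or "top"; returns a dict with "frame" (420x560x3 uint8, red, green, blue), "depth" (420x560 float32, m along the optical axis (not along the pixel's ray), 0 where there is no reading), "mtx" (3x3 intrinsics, pixels), "cam_to_world" (4x4, takes a point from camera to world coordinates). Camera axes: x right, y down, z forward; pixel columns grow to the right and rows downward; lengths in m; the calibration is good to about 2 mm. A picture is of the moment at which its call begins.
- hand_in(): hands the job in, once; it reports no verdict.
The state is a dict: "time_s": time; "joint_positions": joint angles; "qvel": joint speeds; "tau": joint torques, N m; "position": TCP position; "tcp_rot": TCP orientation; "force": force on the tool from outside, world axes, zero at the start; "moment": the same for the moment, N m; "opening": opening from 0.0 (shut) to 1.0 (fully open).
Only numpy, scipy, OpenCV 4.12 (cv2) and the standard library are available. Lean on these libraries where they do the work, as an engineer would, in place of code of your own. Each camera call takes 0.05 s, during which the arm holds its last target. There are 200 camera calls.

### The job

Move the slide carrier from the stand where it hangs to the empty, notched stand next to it: run it along to the open end of its rails, lift it over the end stops, set it down on the rails at an open end of the other stand, then slide it in under the hold-down lips until its bar drops into the pair of notches, and leave it hanging there. The notch strips get shifted from day to day, so feel for the drop. Keep the carrier upright, never force it against either stand - stop at a light touch - and leave the other things on the bench alone.

Things in the scene. Friction and masses are not known exactly. Their poses are not given: they have to be found in the camera images.
- carrier_bar (a point): middle of the slide carrier's top bar: round steel rod 10 mm thick, 130 mm long, along x, its ends resting on a stand's two rails; z up. Two flat straps at x = +-44 mm hang from it with a basket of slides, 85 x 62 mm (x, y), underside 85 mm and slide tops 57 mm below the bar's middle. Between the straps the bar can be straddled or gripped from above, a finger each side in y. Loose, 0.17-0.29 kg
- stand_a: fixed steel stand in which the carrier hangs at the start, plain rails. Origin on the table under its middle, z up, y along its two rails, x across. 290 mm long (y), 144 wide, 145 high. Rails: ledges at x = +-52 to +-69 mm, top 125 mm above the table; upright webs outside them leave each bar end 4 mm play. Nothing stands between the rails above the 12 mm high drip tray. Polished, slippery
- rails_a (a point): stand_a's middle at rail-top height, same axes. Hold-down lips lie over both rails, 15 mm above them, for y = -96 to +96 mm, so the bar comes out upward only at the two open ends, y = +-96 to +-135 mm, between lip and end stops. End stops: plates on both rails at y = +-135 to +-141 mm, 20 mm high
- stand_b: the empty notched stand, the next in the row, to the left or right of stand_a, 360 to 405 mm from middle to middle and turned a few degrees at most against it. Fixed; same sizes, origin and axes (y along the rails), same rails, lips, open ends and end stops as stand_a
- rails_b (a point): stand_b's middle at rail-top height, same axes. Here each rail is a strip with one notch, the two notches opposite each other, 13 mm wide (y), 6 mm deep, square-edged; seated, the bar's middle is 124 mm above the table, on the rails 130. The strips are screwed on in slots: the notches lie anywhere within y = +-43 mm, not measured; pushing does not shift them
- jar: bystander: lidded amber glass specimen jar, 72 mm diameter, 105 mm tall, origin at the centre of its underside
- slide_box: bystander: grey plastic slide box, 100 x 84 x 34 mm, origin at the centre of its underside
- dish: bystander: shallow white porcelain dish with a lid, 90 mm diameter, 22 mm tall, origin at the centre of its underside

How it is judged (in metres and radians):
On the way, in this order (a step that is already met when the one before it is completed fails the run):
1. the carrier's bar is lifted above the end stops of the first stand (z of carrier_bar in the frame of stand_a above 0.151 m), for 0.1 s.
2. the carrier's bar lies on the two rails of the notched stand (z of carrier_bar in the frame of stand_b between 0.127 and 0.133 m and x of carrier_bar in the frame of stand_b between -0.008 and 0.008 m and y of carrier_bar in the frame of stand_b between -0.135 and 0.135 m), for 0.2 s.
At the end, for the whole second after the job is handed in: The carrier hangs at rest, released, both bar ends in the notches of the notched stand: bar middle 121-126 mm above the table, within 8 mm of the stand's centre line and 50 mm of its middle, bar level within 0.03 rad, square to the rails within 0.1 rad, carrier upright within 0.2 rad (z of carrier_bar in the frame of stand_b between 0.121 and 0.126 m and x of carrier_bar in the frame of stand_b between -0.008 and 0.008 m and y of carrier_bar in the frame of stand_b between -0.05 and 0.05 m and angle between the x axis of carrier_bar and the x axis of stand_b, either way round below 0.1 rad and angle between carrier_bar's own x axis and vertical between 1.541 and 1.601 rad and angle between carrier_bar's own z axis and vertical below 0.2 rad and linear speed of carrier below 0.02 m/s); the robot touches nothing.
It fails at once if the carrier is forced against the first stand (more than 30 N) (contact force between carrier and stand_a above 30 N).
It fails at once if the carrier is forced against the notched stand (more than 30 N) (contact force between carrier and stand_b above 30 N).
It fails at once if the carrier is tipped more than about 35 degrees (angle between carrier_bar's own z axis and vertical above 0.6 rad).
It fails at once if the dish, the jar or the slide box is moved (more than 20 mm) (distance of any of dish, jar, slide_box from where it was at the start of the episode above 0.02 m).
It also fails if it takes over 64 s, if anything falls off the work surface, if the arm or the gripper's body presses on something with over 40 N, if the wrist force passes 120 N, or if a joint passes its speed limit or range.

## Working session

There is one attempt and no reset: what is moved stays moved. The work goes in short steps, Python scripts to look and compute and a tool call to move; the robot and the scene stay as the last step left them, time stands still between calls to the robot, and variables do not carry over. Pictures are saved under pics/ and viewed, about 8 in all and at most 12, crops included, and the job is handed in when it is done.

Besides the shell and the picture viewer there is one more tool, called after ">>>" as name([rows], argument=value, ...), one row to a line, values as JSON. play_rows: Moves the arm, as the interface text tells. Its arguments: {"type":"object","properties":{"commands":{"type":"array"},"gripper":{"type":"number"}},"required":["commands"]}

```bash
mkdir -p pics; ls; cat > h.py <<'E'
from rig import *
import numpy as np, cv2
def snap(n,tag):
    c=capture(n); cv2.imwrite(f'pics/{tag}.png',c['frame'][:,:,::-1]); np.savez(f'pics/{tag}.npz',**c); return c
def world(c):
    d=c['depth']; K=c['mtx']; v,u=np.mgrid[:d.shape[0],:d.shape[1]]
    P=np.stack([(u-K[0,2])/K[0,0]*d,(v-K[1,2])/K[1,1]*d,d,np.ones_like(d)],-1)@np.array(c['cam_to_world']).T
    P=P[...,:3]; P[d==0]=np.nan; return P
E
python3 - <<'E'
from h import *
for n in('scene','top'):
    c=snap(n,n+'0'); print(n,c['mtx'],np.round(c['cam_to_world'],3),(c['depth']>0).mean())
s=read_state(); print(s)
E
```

```text
pics
scene [[511.21057961   0.         288.64426324]
 [  0.         511.21057961 216.56788631]
 [  0.           0.           1.        ]] [[ 0.253  0.719 -0.647  1.698]
 [ 0.967 -0.193  0.164 -0.305]
 [-0.007 -0.667 -0.745  1.348]
 [ 0.     0.     0.     1.   ]] 0.9960246598639456
top [[384.7502035    0.         281.24964807]
 [  0.         384.7502035  206.64620891]
 [  0.           0.           1.        ]] [[ 0.021 -0.983  0.181  0.348]
 [-1.    -0.024 -0.014 -0.015]
 [ 0.018 -0.181 -0.983  1.486]
 [ 0.     0.     0.     1.   ]] 0.9961607142857143
{'time_s': 0.1, 'joint_positions': array([ 6.01878874e+01,  3.02757999e+01,  8.21489546e+01, -8.44789668e-04,
        6.76902288e+01, -1.02269302e+01]), 'qvel': array([-0.00127559, -0.16603387, -0.1658591 ,  0.12997925,  0.0654242 ,
        0.01334217]), 'tau': array([-4.40433869e-04, -4.40988994e+01, -1.77151376e+01,  6.34577125e-02,
        5.33505587e-02, -5.68507085e-05]), 'position': array([0.20916611, 0.58830729, 0.24664678]), 'tcp_rot': array([[ 3.35201666e-01, -9.85878154e-04, -9.42145886e-01],
       [ 9.42144327e-01, -1.74803408e-03,  3.35202940e-01],
       [-1.97737237e-03, -9.99997986e-01,  3.42895575e-04]]), 'force': array([ 0.0193834 , -0.58709737, -0.57237719]), 'moment': array([-0.02875491,  0.02870041,  0.02670482]), 'opening': 1.0007288833232357}
```

View pics/scene0.png

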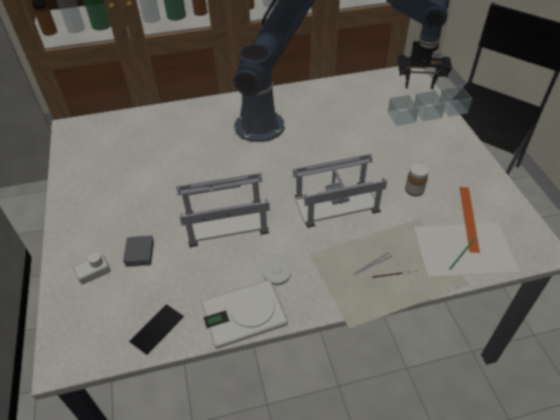

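View pics/top0.png

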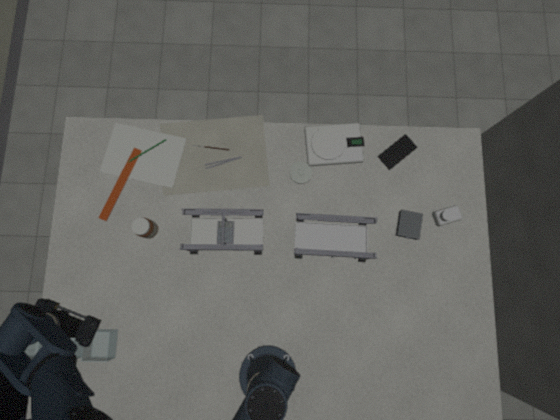

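The scene view shows stand_a with the carrier at about (340,190) and the empty stand_b at (224,208). The top view shows stand_a at (223,232), its carrier bar near x=226, and stand_b at (333,236). The jar is at (145,228), the dish at (301,174) and the slide box at (409,224). Next I'll measure the stands.

```bash
python3 - <<'E'
from h import *
for n in('scene0','top0'):
    c=np.load(f'pics/{n}.npz'); P=world(c)
    ok=(P[...,0]>.3)&(P[...,0]<.85)&(abs(P[...,1])<.45)
    tab=ok&(abs(P[...,2])<.02); print(n,'table z',np.median(P[tab][:,2]))
    m=(ok&(P[...,2]>.11)&(P[...,2]<.17)).astype(np.uint8)
    k,l,st,ce=cv2.connectedComponentsWithStats(m,connectivity=8)
    for i in range(1,k):
        if st[i,4]<40: continue
        q=P[l==i]; r=cv2.minAreaRect(q[:,:2].astype(np.float32)*1000)
        print(i,st[i],'rect mm',np.round(r[0]),np.round(r[1]),round(r[2],1),'z pct',np.round(np.percentile(q[:,2],[5,50,95]),3))
c=np.load('pics/top0.npz'); I=c['frame'][190:275,170:390,::-1]
cv2.imwrite('pics/t1.png',cv2.resize(I,None,fx=3.6,fy=3.6,interpolation=cv2.INTER_CUBIC))
E
```

```text
scene0 table z 0.0017357377058313528
1 [ 293  154   94   52 1569] rect mm [512. 175.] [157. 294.] 0.7 z pct [0.115 0.133 0.148]
4 [176 173  87  23 893] rect mm [ 437. -227.] [290.  35.] 88.0 z pct [0.117 0.128 0.148]
6 [179 199  91  26 873] rect mm [ 565. -231.] [290.  29.] 88.4 z pct [0.113 0.133 0.147]
top0 table z 0.0009329116297051021
1 [ 179  208   85   43 1117] rect mm [513. 174.] [145. 290.] 0.7 z pct [0.122 0.137 0.148]
2 [296 213  82  11 555] rect mm [ 561. -232.] [290.  21.] 88.0 z pct [0.12  0.13  0.147]
5 [294 248  84  11 499] rect mm [ 436. -228.] [291.  24.] 87.5 z pct [0.121 0.139 0.147]
```

View pics/t1.png

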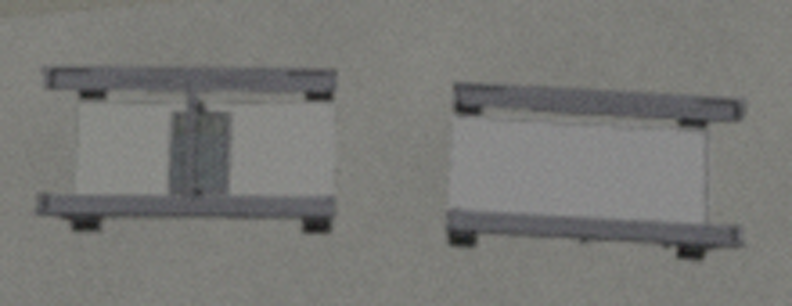

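The crop shows the carrier bar at about x=195, which is full-frame column 224. There are small marks on stand_b's rails at about (583,240) and (540,122). I'll refine the poses and look at stand_b's rails in an averaged picture.

```bash
python3 - <<'E'
from h import *
for n in('scene0','top0'):
    c=np.load(f'pics/{n}.npz'); P=world(c)
    for s,lo,hi in(('a',0,.4),('b',-.42,-.04)):
        m=(P[...,0]>.4)&(P[...,0]<.63)&(P[...,1]>lo)&(P[...,1]<hi)&(P[...,2]>.112)&(P[...,2]<.16)
        r=cv2.minAreaRect(P[m][:,:2].astype(np.float32)*1000); print(n,s,np.round(r[0],1),np.round(r[1],1),round(r[2],2))
    m=(abs(P[...,0]-.513)<.04)&(P[...,1]>.03)&(P[...,1]<.32)&(P[...,2]>.11)&(P[...,2]<.15)
    q=P[m]; print('bar',len(q),np.round(np.median(q,0),4),np.round(np.percentile(q,[5,95],0),3)); print(np.round(np.polyfit(q[:,0]-.513,q[:,1],1),4))
for n,(r0,r1,c0,c1) in {'scene':(165,250,165,285),'top':(205,270,285,385)}.items():
    F=np.mean([capture(n)['frame'].astype(float) for _ in range(8)],0)
    np.save(f'pics/avg_{n}.npy',F)
    I=cv2.resize(F[r0:r1,c0:c1,::-1],None,fx=6.5,fy=6.5,interpolation=cv2.INTER_CUBIC)
    cv2.imwrite(f'pics/avg_{n}.png',np.clip((I-30)*1.5,0,255))
E
```

```text
scene0 a [511.8 175.4] [157.  294.4] 0.73
scene0 b [ 499.4 -228.8] [290.4 160.2] 87.95
bar 51 [0.5154 0.1702 0.1353] [[0.478 0.167 0.129]
 [0.55  0.175 0.14 ]]
[0.0088 0.1706]
top0 a [513.1 173.7] [145.1 289.6] 0.73
top0 b [ 497.6 -230.2] [291.1 148.3] 88.02
bar 62 [0.5159 0.1701 0.1343] [[0.477 0.166 0.129]
 [0.548 0.175 0.139]]
[-0.0066  0.1702][ WARN:0@3.500] global loadsave.cpp:1063 imwrite_ Unsupported depth image for selected encoder is fallbacked to CV_8U.
```

View pics/avg_scene.png

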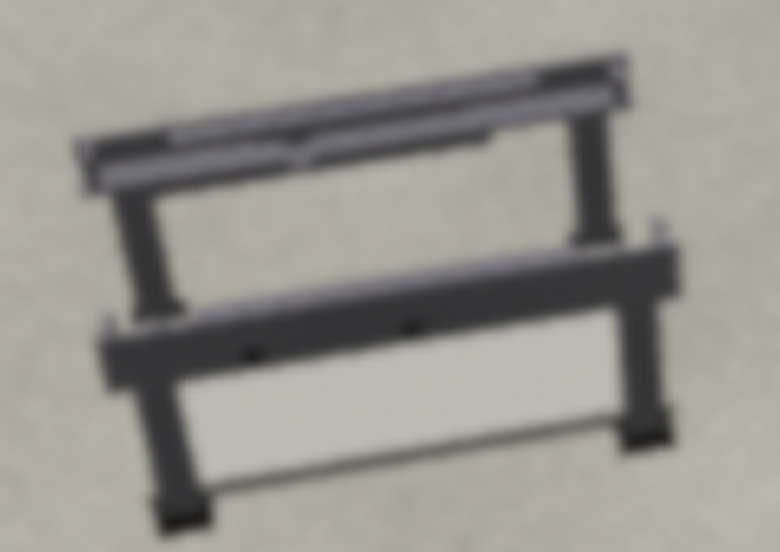

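View pics/avg_top.png

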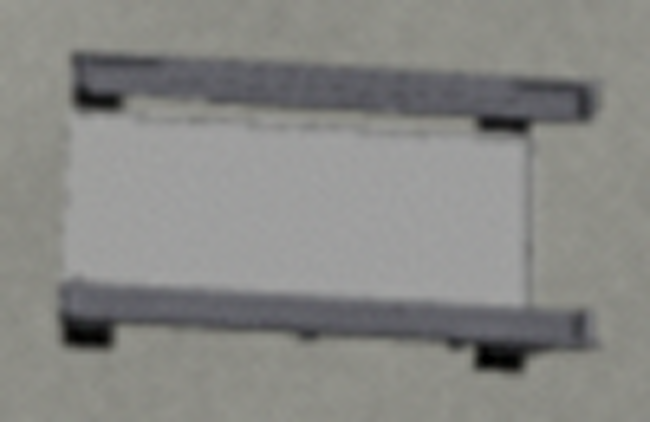

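The averaged scene crop shows a dip in stand_b's robot-side rail at crop (298,150), which is probably the notch. In the top crop the lips hide it. I'll cast the ray and work out the first move.

```bash
cat >> h.py <<'E'
def rot(d): a=np.radians(d); return np.array([[np.cos(a),-np.sin(a)],[np.sin(a),np.cos(a)]])
A=np.array([.513,.174]); YA=.73; B=np.array([.498,-.230]); YB=-2.0
def inA(p): return rot(YA).T@(np.array(p)[:2]-A)
def inB(p): return rot(YB).T@(np.array(p)[:2]-B)
def ray(c,u,v,z):
    K=c['mtx'];T=np.array(c['cam_to_world']); d=T[:3,:3]@[(u-K[0,2])/K[0,0],(v-K[1,2])/K[1,1],1]; o=T[:3,3]
    return o+d*(z-o[2])/d[2]
E
python3 - <<'E'
from h import *
c=np.load('pics/scene0.npz')
for u,v in((298,148),(298,155),(280,150),(318,150)):
    for z in(.122,.125):
        p=ray(c,165+(u+.5)/6.5-.5,165+(v+.5)/6.5-.5,z); print(u,v,z,np.round(p,4),'inB',np.round(inB(p),4))
print('bar inA',inA([.515,.1702]))
F=np.load('pics/avg_scene.npy').mean(2)
# profile along rail's inner face / top line
for xx,z in((-.053,.1245),(-.052,.122),(-.056,.125)):
    o=[]
    for y in np.arange(-60,61,3)/1000:
        w=np.r_[B+rot(YB)@[xx,y],z]; T=np.array(c['cam_to_world']); q=np.linalg.inv(T)@np.r_[w,1]
        u,v=(c['mtx']@(q[:3]/q[2]))[:2]; o.append(cv2.getRectSubPix(F.astype(np.float32),(1,1),(u,v))[0,0])
    print(xx,z,np.round(o).astype(int))
s=read_state(); R=s['tcp_rot']; print(s['position'],'yaw toolx',np.degrees(np.arctan2(R[1,0],R[0,0])),s['time_s'],s['force'])
E
```

```text
298 148 0.122 [ 0.4341 -0.2583  0.122 ] inB [-0.0628 -0.0306]
298 148 0.125 [ 0.4372 -0.2585  0.125 ] inB [-0.0597 -0.0306]
298 155 0.122 [ 0.4393 -0.2591  0.122 ] inB [-0.0577 -0.0312]
298 155 0.125 [ 0.4424 -0.2593  0.125 ] inB [-0.0546 -0.0312]
280 150 0.122 [ 0.4332 -0.2677  0.122 ] inB [-0.0635 -0.0399]
280 150 0.125 [ 0.4363 -0.2678  0.125 ] inB [-0.0604 -0.0399]
318 150 0.122 [ 0.4383 -0.2485  0.122 ] inB [-0.059  -0.0205]
318 150 0.125 [ 0.4414 -0.2486  0.125 ] inB [-0.0559 -0.0206]
bar inA [ 0.00195142 -0.00382517]
-0.053 0.1245 [ 90  89  89  90  90  90  91  93  98 102 102 101  96  93  90  90  89  89
  90  91  91  90  89  89  89  89  90  90  89  89  88  88  88  89  89  89
  88  88  88  89  89]
-0.052 0.122 [ 79  80  81  83  83  82  82  85  92  97 100  97  91  85  81  81  82  83
  84  83  82  80  81  82  83  83  83  81  79  80  82  83  83  82  81  79
  80  81  83  83  82]
-0.056 0.125 [ 99  99 100 101 101 100  99  99 100 102 103 103 101 100  99  99  99 100
 101 100  99  98  98  99 100 100 100  99  98  98  98  99 100  99  98  98
  98  98  99 100 100]
[0.20945098 0.58884215 0.24757571] yaw toolx 70.41496946709127 0.9 [ 0.39502199 -0.26588962 -0.52253161]
```

The image puts the notch at about y_b = -31 mm. It's only a prior, so I'll still feel for the drop. First move goes above the carrier's bar.

>>> play_rows([
  [[0.015,-0.02,0],[0,0,0.02]],
  [[0.045,-0.062,0],[0,0,0.06]],
  [[0.08,-0.11,0],[0,0,0.1]],
  [[0.115,-0.16,0],[0,0,0.15]],
  [[0.15,-0.21,0],[0,0,0.2]],
  [[0.185,-0.26,0],[0,0,0.25]],
  [[0.22,-0.31,0],[0,0,0.29]],
  [[0.255,-0.355,0],[0,0,0.32]],
  [[0.285,-0.395,-0.01],[0,0,0.345]],
  [[0.305,-0.419,-0.033],[0,0,0.355]],
], gripper=0.04)

```text
time_s: 2.15
position: [0.5172, 0.1678, 0.2155]
tcp_rot: [[-0.011, 0.005, -1.0], [1.0, 0.0, -0.011], [0.0, -1.0, -0.005]]
force: [0.1, -0.4, 0.4]
opening: 0.46
```

>>> play_rows([
  [[0,0,0],[0,0,0]],
  [[0,0,0],[0,0,0]],
  [[0,0,0],[0,0,0]],
])

```text
time_s: 2.52
position: [0.5139, 0.171, 0.2153]
tcp_rot: [[-0.015, 0.001, -1.0], [1.0, 0.0, -0.015], [0.0, -1.0, -0.001]]
force: [0.9, 0.7, 0.1]
opening: 0.463
```

```bash
cat > st.py <<'E'
from h import *
s=read_state(); R=s['tcp_rot']; p=s['position']
print(round(s['time_s'],2),'pos',np.round(p,4),'yaw',round(np.degrees(np.arctan2(R[1,0],R[0,0])),2),'tool y',np.round(R[:,1],3),'F',np.round(s['force'],2),'M',np.round(s['moment'],2),'open mm',round(s['opening']*87,2),'inA',np.round(inA(p),4),'inB',np.round(inB(p),4))
E
python3 st.py; python3 - <<'E'
from h import *
c=snap('scene','s2'); P=world(c)
m=(abs(P[...,0]-.513)<.04)&(P[...,1]>.15)&(P[...,1]<.19)&(P[...,2]>.126)&(P[...,2]<.145); print(m.sum(),np.median(P[m],0))
cv2.imwrite('pics/s2c.png',cv2.resize(c['frame'][100:240,270:420,::-1],None,fx=4,fy=4,interpolation=cv2.INTER_CUBIC))
E
```

```text
2.52 pos [0.5139 0.171  0.2153] yaw 90.85 tool y [ 0.001  0.    -1.   ] F [0.93 0.71 0.14] M [ 0.05  0.02 -0.01] open mm 40.29 inA [ 0.0009 -0.003 ] inB [0.0019 0.4013]
49 [0.51288474 0.17060454 0.13457648]
```

View pics/s2c.png

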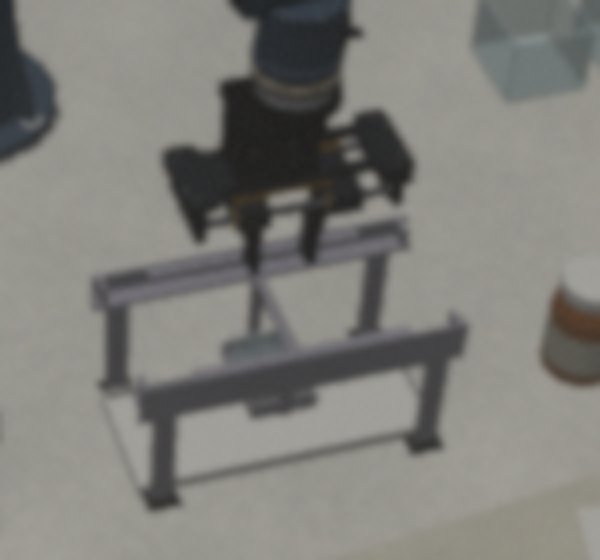

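The gripper stands over the bar with a finger on each side (crop (250,235) and (315,235)), and the bar's measured top is 134.6 mm. I'll descend and grip.

>>> play_rows([
  [[0,0,-0.015],[0,0,0]],
  [[0,0,-0.035],[0,0,0]],
  [[0,0,-0.055],[0,0,0]],
  [[0,0,-0.07],[0,0,0]],
  [[0,0,-0.078],[0,0,0]],
  [[0,0,-0.079],[0,0,0]],
  [[0,0,-0.079],[0,0,0]],
])

```text
time_s: 3.45
position: [0.5149, 0.1699, 0.1359]
tcp_rot: [[-0.013, 0.001, -1.0], [1.0, 0.0, -0.013], [0.0, -1.0, -0.001]]
force: [0.3, -0.7, 0.4]
opening: 0.461
```

>>> play_rows([
  [[0,0,0],[0,0,0]],
  [[0,0,0],[0,0,0]],
  [[0,0,0],[0,0,0]],
  [[0,0,0],[0,0,0]],
  [[0,0,0],[0,0,0]],
], gripper=0.0)

```text
time_s: 4.08
position: [0.5146, 0.1699, 0.1357]
tcp_rot: [[-0.013, 0.0, -1.0], [1.0, 0.0, -0.013], [0.0, -1.0, -0.0]]
force: [-0.4, 0.8, 1.6]
opening: 0.107
```

```bash
python3 st.py
```

```text
4.08 pos [0.5146 0.1699 0.1357] yaw 90.75 tool y [ 0.  0. -1.] F [-0.37  0.78  1.63] M [ 0.06  0.05 -0.02] open mm 9.32 inA [ 0.0015 -0.0041] inB [0.0026 0.4002]
```

>>> play_rows([
  [[0,0,0.001],[0,0,0]],
  [[0,0,0.0025],[0,0,0]],
  [[0,0,0.0025],[0,0,0]],
  [[0,0,0.0025],[0,0,0]],
])

```text
time_s: 4.58
position: [0.5144, 0.1698, 0.1379]
tcp_rot: [[-0.013, -0.0, -1.0], [1.0, -0.0, -0.013], [-0.0, -1.0, 0.0]]
force: [-0.9, -0.3, -1.9]
opening: 0.107
```

```bash
python3 st.py
```

```text
4.58 pos [0.5144 0.1698 0.1379] yaw 90.76 tool y [-0. -0. -1.] F [-0.92 -0.26 -1.93] M [ 0.04 -0.03  0.  ] open mm 9.29 inA [ 0.0013 -0.0042] inB [0.0024 0.4002]
```

>>> play_rows([
  [[0,-0.003,0],[0,0,0]],
  [[0,-0.01,0],[0,0,0]],
  [[0,-0.02,0],[0,0,0]],
  [[0,-0.032,0],[0,0,0]],
  [[0.001,-0.044,0],[0,0,0]],
  [[0.001,-0.056,0],[0,0,0]],
  [[0.001,-0.067,0],[0,0,0]],
  [[0.001,-0.076,0],[0,0,0]],
  [[0.001,-0.082,0],[0,0,0]],
  [[0.001,-0.084,0],[0,0,0]],
])

```text
time_s: 5.82
position: [0.5155, 0.0855, 0.1381]
tcp_rot: [[-0.013, 0.0, -1.0], [1.0, 0.0, -0.013], [0.0, -1.0, -0.0]]
force: [-0.7, -0.2, -2.2]
opening: 0.105
```

>>> play_rows([
  [[0,-0.003,0],[0,0,0]],
  [[0,-0.01,0],[0,0,0]],
  [[0,-0.019,0],[0,0,0]],
  [[0,-0.025,0],[0,0,0]],
  [[0,-0.028,0],[0,0,0]],
  [[0,-0.028,0],[0,0,0]],
])

```text
time_s: 6.58
position: [0.5155, 0.0575, 0.1381]
tcp_rot: [[-0.013, 0.0, -1.0], [1.0, 0.0, -0.013], [0.0, -1.0, -0.0]]
force: [0.1, 0.3, -2.3]
opening: 0.1
```

```bash
python3 st.py
```

```text
6.58 pos [0.5155 0.0575 0.1381] yaw 90.72 tool y [ 0.  0. -1.] F [ 0.13  0.3  -2.28] M [0.05 0.03 0.  ] open mm 8.74 inA [ 0.001  -0.1165] inB [0.0074 0.288 ]
```

The carrier slid without a touch. Next: lift and traverse to stand_b's near open end.

>>> play_rows([
  [[0,0,0.005],[0,0,0]],
  [[0,0,0.015],[0,0,0]],
  [[0,0,0.027],[0,0,0]],
  [[0,0,0.037],[0,0,0]],
  [[0,0,0.043],[0,0,0]],
  [[0,0,0.045],[0,0,0]],
  [[0,0,0.045],[0,0,0]],
])

```text
time_s: 7.45
position: [0.5153, 0.0578, 0.1831]
tcp_rot: [[-0.013, -0.0, -1.0], [1.0, 0.0, -0.013], [0.0, -1.0, 0.0]]
force: [0.0, -0.5, -2.9]
opening: 0.1
```

>>> play_rows([
  [[0,-0.004,0],[0,0,0]],
  [[-0.001,-0.015,0],[0,0,-0.005]],
  [[-0.003,-0.035,0],[0,0,-0.01]],
  [[-0.005,-0.06,0],[0,0,-0.015]],
  [[-0.007,-0.085,0],[0,0,-0.022]],
  [[-0.009,-0.11,0],[0,0,-0.03]],
  [[-0.011,-0.135,0],[0,0,-0.036]],
  [[-0.012,-0.155,0],[0,0,-0.042]],
  [[-0.013,-0.168,0],[0,0,-0.047]],
  [[-0.0135,-0.1725,0],[0,0,-0.0475]],
])

```text
time_s: 8.7
position: [0.5018, -0.1156, 0.1829]
tcp_rot: [[0.036, -0.0, -0.999], [0.999, 0.0, 0.036], [0.0, -1.0, 0.0]]
force: [-0.2, 0.4, -2.4]
opening: 0.103
```

>>> play_rows([
  [[0,0,0],[0,0,0]],
  [[0,0,0],[0,0,0]],
  [[0,0,0],[0,0,0]],
  [[0,0,0],[0,0,0]],
])

```text
time_s: 9.2
position: [0.502, -0.1142, 0.1831]
tcp_rot: [[0.034, -0.0, -0.999], [0.999, 0.0, 0.034], [0.0, -1.0, 0.0]]
force: [-0.6, 0.1, -2.7]
opening: 0.107
```

```bash
python3 st.py;  python3 - <<'E'
from h import *
for n in('scene','top'):
    c=snap(n,n+'3'); P=world(c)
    m=(abs(P[...,0]-.502)<.09)&(abs(P[...,1]+.115)<.025)&(P[...,2]>.168)&(P[...,2]<.187)
    q=P[m]; print(n,len(q),np.round(np.c_[np.min(q,0),np.median(q,0),np.max(q,0)],4).tolist()) if len(q) else print(n,0)
    x0=(m.nonzero()[1].mean(),m.nonzero()[0].mean()); print(x0)
    I=c['frame']; 
c=np.load('pics/scene3.npz'); a=cv2.resize(c['frame'][140:250,170:300,::-1],None,fx=5,fy=5,interpolation=cv2.INTER_CUBIC)
cv2.imwrite('pics/s3c.png',a)
E
```

```text
9.2 pos [ 0.502  -0.1142  0.1831] yaw 88.08 tool y [-0.  0. -1.] F [-0.62  0.13 -2.74] M [-0.   -0.03 -0.03] open mm 9.33 inA [-0.0147 -0.2881] inB [-1.000e-04  1.158e-01]
scene 84 [[0.4405, 0.5119, 0.5658], [-0.1276, -0.1146, -0.1024], [0.1697, 0.1822, 0.1869]]
(np.float64(255.79761904761904), np.float64(183.6547619047619))
top 1 [[0.4719, 0.4719, 0.4719], [-0.1172, -0.1172, -0.1172], [0.1795, 0.1795, 0.1795]]
(np.float64(305.0), np.float64(241.0))
```

View pics/s3c.png

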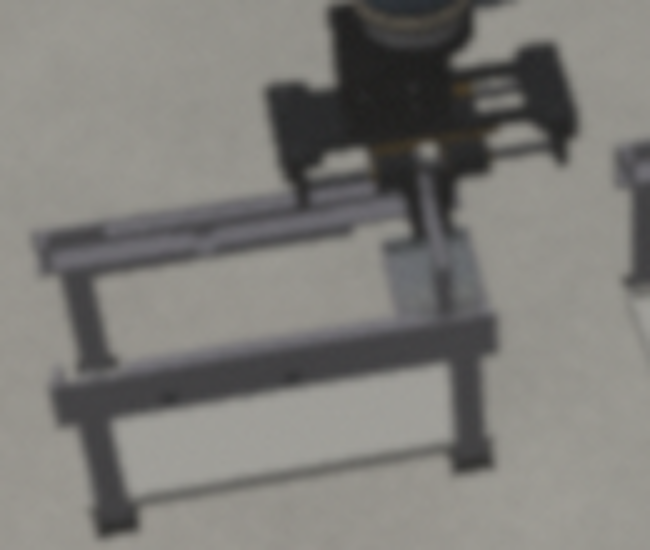

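The carrier hangs level over stand_b's open end at crop (437,230). The bar ends measure x=0.4405 to 0.566, so its middle is about 0.503, within 1-2 mm of the stand's centre line. I'll lower in stages and watch the force.

>>> play_rows([
  [[0,0,-0.008],[0,0,0]],
  [[0,0,-0.018],[0,0,0]],
  [[0,0,-0.025],[0,0,0]],
  [[0,0,-0.029],[0,0,0]],
  [[0,0,-0.031],[0,0,0]],
  [[0,0,-0.033],[0,0,0]],
])

```text
time_s: 10.05
position: [0.5021, -0.1148, 0.1502]
tcp_rot: [[0.034, 0.0, -0.999], [0.999, -0.0, 0.034], [-0.0, -1.0, -0.0]]
force: [0.5, 1.0, 0.3]
opening: 0.105
```

>>> play_rows([
  [[0,0,-0.003],[0,0,0]],
  [[0,0,-0.006],[0,0,0]],
  [[0,0,-0.009],[0,0,0]],
  [[0,0,-0.01],[0,0,0]],
  [[0,0,-0.01],[0,0,0]],
])

```text
time_s: 10.68
position: [0.503, -0.115, 0.1402]
tcp_rot: [[0.035, 0.002, -0.999], [0.999, -0.001, 0.035], [-0.001, -1.0, -0.002]]
force: [4.4, 0.2, -2.8]
opening: 0.102
```

```bash
python3 st.py
```

```text
10.68 pos [ 0.503  -0.115   0.1402] yaw 88.02 tool y [ 0.002 -0.001 -1.   ] F [ 4.44  0.24 -2.82] M [-0.03 -0.76  0.04] open mm 8.87 inA [-0.0137 -0.2889] inB [0.001  0.1151]
```

The stand is pushing the carrier toward +x with 4.4 N, a light web touch, so the bar sits too far toward -x. I'll ease it over.

>>> play_rows([
  [[0.001,0,0],[0,0,0]],
  [[0.002,0,0],[0,0,0]],
  [[0.003,0,0],[0,0,0]],
  [[0.003,0,0],[0,0,0]],
  [[0.003,0,0],[0,0,0]],
])

```text
time_s: 11.3
position: [0.5043, -0.1144, 0.1399]
tcp_rot: [[0.034, -0.001, -0.999], [0.999, 0.001, 0.034], [0.001, -1.0, 0.001]]
force: [-0.4, -0.3, -1.0]
opening: 0.097
```

```bash
python3 st.py;  python3 - <<'E'
from h import *
for n in('scene','top'):
    c=snap(n,n+'4'); P=world(c)
    m=(abs(P[...,0]-.502)<.055)&(abs(P[...,1]+.115)<.012)&(P[...,2]>.120)&(P[...,2]<.147)
    q=P[m]; print(n,len(q))
    for lo in np.arange(.45,.56,.01):
        k=q[(q[:,0]>=lo)&(q[:,0]<lo+.01)]
        if len(k): print(round(lo+.005,3),len(k),np.round(np.median(k[:,1:],0),4))
c=np.load('pics/scene4.npz'); a=cv2.resize(c['frame'][165:220,220:285,::-1],None,fx=9,fy=9,interpolation=cv2.INTER_CUBIC)
cv2.imwrite('pics/s4c.png',cv2.convertScaleAbs(a,alpha=1.5))
E
```

```text
11.3 pos [ 0.5043 -0.1144  0.1399] yaw 88.04 tool y [-0.001  0.001 -1.   ] F [-0.39 -0.27 -1.02] M [ 0.04 -0.12  0.01] open mm 8.48 inA [-0.0124 -0.2882] inB [0.0022 0.1158]
scene 80
0.455 2 [-0.1071  0.1363]
0.465 2 [-0.1118  0.1447]
0.485 4 [-0.1108  0.1397]
0.495 7 [-0.1126  0.1411]
0.505 14 [-0.1168  0.137 ]
0.515 23 [-0.1159  0.1372]
0.525 7 [-0.1145  0.138 ]
0.535 7 [-0.1147  0.1346]
0.545 10 [-0.1171  0.1345]
0.555 4 [-0.1168  0.136 ]
top 0
```

View pics/s4c.png

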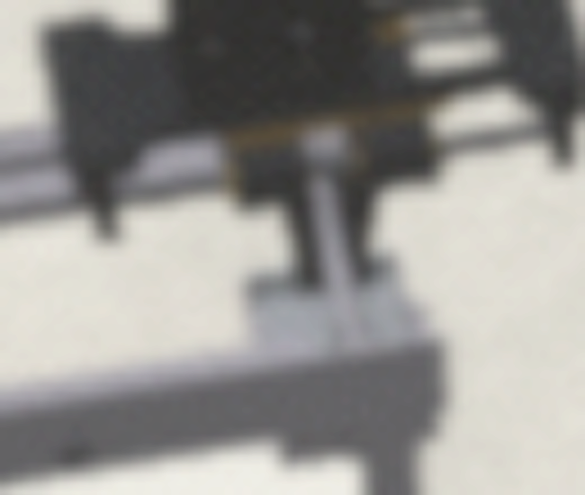

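The bar may be tilted in the grip, with its -x end higher. I'll average force and depth before going on.

```bash
cat > tilt.py <<'E'
from h import *
import sys
F=[];D=[];M=[]
for i in range(8):
    c=capture('scene'); s=read_state(); F.append(s['force']); M.append(s['moment']); D.append(c['depth'])
c=dict(c); c['depth']=np.median(D,0); P=world(c); p=s['position']
print('F',np.mean(F,0).round(2),'M',np.mean(M,0).round(3),'t',s['time_s'],p.round(4))
L=rot(YB).T; q=P.reshape(-1,3); q=q[np.isfinite(q).all(1)]
d=(q[:,:2]-p[:2])@rot(YB)   # stand-b axes, relative to tcp
zb=p[2]-.006
k=(abs(d[:,0])<.07)&(abs(d[:,1])<.0065)&(abs(q[:,2]-zb)<.02)
for lo in np.arange(-.07,.07,.01):
    j=k&(d[:,0]>=lo)&(d[:,0]<lo+.01)
    if j.any(): print(round(lo*1000+5),j.sum(),'y',np.round(np.median(d[j,1])*1000,1),'z-zb mm: med',np.round((np.median(q[j,2])-zb)*1000,1),'max',np.round((q[j,2].max()-zb)*1000,1))
E
python3 tilt.py
```

```text
F [ 0.11  0.23 -1.31] M [ 0.024 -0.055  0.025] t 11.8 [ 0.5049 -0.1147  0.14  ]
-45 4 y 3.4 z-zb mm: med 6.7 max 9.0
-25 2 y 3.0 z-zb mm: med 7.0 max 9.0
-15 6 y 1.5 z-zb mm: med 6.0 max 8.5
-5 8 y 2.8 z-zb mm: med 5.5 max 13.3
5 14 y -1.2 z-zb mm: med 4.2 max 13.4
15 6 y 2.5 z-zb mm: med 2.9 max 4.8
25 7 y -1.0 z-zb mm: med 3.7 max 5.1
35 10 y -0.5 z-zb mm: med 1.9 max 4.0
45 9 y -0.8 z-zb mm: med 1.6 max 4.1
55 3 y 0.8 z-zb mm: med -0.2 max 2.4
65 24 y -0.3 z-zb mm: med -3.1 max 13.6
```

The bar is tilted about 0.09 rad: the +x end is already on its rail and the -x end is about 10 mm up, inside the web. I'll lower gently so it levels against the rail.

>>> play_rows([
  [[0,0,-0.0005],[0,0,0]],
  [[0,0,-0.001],[0,0,0]],
  [[0,0,-0.0015],[0,0,0]],
  [[0,0,-0.002],[0,0,0]],
  [[0,0,-0.002],[0,0,0]],
])

```text
time_s: 12.42
position: [0.505, -0.1147, 0.1381]
tcp_rot: [[0.034, 0.0, -0.999], [0.999, -0.0, 0.034], [-0.0, -1.0, -0.0]]
force: [-0.5, -0.4, 0.5]
opening: 0.104
```

```bash
python3 tilt.py
```

```text
F [-0.25  0.15 -0.17] M [ 0.018 -0.083 -0.003] t 12.825 [ 0.505  -0.1147  0.1381]
-45 3 y 2.5 z-zb mm: med 6.4 max 7.4
-35 2 y 2.4 z-zb mm: med 8.2 max 9.1
-25 2 y 1.2 z-zb mm: med 6.9 max 7.6
-15 5 y 2.6 z-zb mm: med 6.7 max 7.5
-5 9 y 1.8 z-zb mm: med 6.8 max 19.5
5 15 y -0.7 z-zb mm: med 4.0 max 14.5
15 5 y 1.2 z-zb mm: med 4.9 max 5.9
25 7 y -0.1 z-zb mm: med 4.4 max 6.2
35 12 y -0.8 z-zb mm: med 2.1 max 5.9
45 5 y -0.7 z-zb mm: med 3.5 max 4.2
55 4 y -0.6 z-zb mm: med 2.7 max 3.0
65 27 y -1.1 z-zb mm: med -1.4 max 14.0
```

It is levelling with under 1 N on the tool. I'll keep going down.

>>> play_rows([
  [[0,0,-0.0005],[0,0,0]],
  [[0,0,-0.001],[0,0,0]],
  [[0,0,-0.0015],[0,0,0]],
  [[0,0,-0.002],[0,0,0]],
  [[0,0,-0.002],[0,0,0]],
])

```text
time_s: 13.45
position: [0.5049, -0.1146, 0.136]
tcp_rot: [[0.034, -0.0, -0.999], [0.999, 0.0, 0.034], [0.0, -1.0, 0.0]]
force: [0.7, 0.4, 0.6]
opening: 0.101
```

```bash
python3 tilt.py
```

```text
F [-0.63 -0.1  -0.12] M [ 0.009 -0.052 -0.02 ] t 13.85 [ 0.5049 -0.1146  0.136 ]
-45 3 y 1.6 z-zb mm: med 5.5 max 9.8
-25 2 y 2.9 z-zb mm: med 4.7 max 5.6
-15 6 y 1.1 z-zb mm: med 6.0 max 7.6
-5 7 y 3.6 z-zb mm: med 5.2 max 10.5
5 14 y -1.2 z-zb mm: med 6.0 max 17.1
15 6 y 1.3 z-zb mm: med 4.5 max 7.8
25 7 y -0.7 z-zb mm: med 5.7 max 7.4
35 6 y -1.1 z-zb mm: med 4.5 max 6.3
45 10 y 0.5 z-zb mm: med 4.2 max 7.7
55 4 y -0.8 z-zb mm: med 4.8 max 7.1
65 23 y 0.5 z-zb mm: med 3.0 max 18.0
```

The bar is level on the rails with no load on the tool. I'll loosen to a close straddle so the weight rests on the rails for the slide.

>>> play_rows([
  [[0,0,0],[0,0,0]],
  [[0,0,0],[0,0,0]],
  [[0,0,0],[0,0,0]],
  [[0,0,0],[0,0,0]],
], gripper=0.013)

```text
time_s: 14.35
position: [0.505, -0.1147, 0.1361]
tcp_rot: [[0.034, 0.0, -0.999], [0.999, -0.0, 0.034], [-0.0, -1.0, -0.0]]
force: [1.0, -0.2, -0.5]
opening: 0.148
```

>>> play_rows([
  [[0,-0.002,0],[0,0,0]],
  [[0,-0.006,0],[0,0,0]],
  [[0,-0.011,0],[0,0,0]],
  [[-0.001,-0.016,0],[0,0,0]],
  [[-0.001,-0.019,0],[0,0,0]],
  [[-0.001,-0.02,0],[0,0,0]],
])

```text
time_s: 15.1
position: [0.5039, -0.135, 0.136]
tcp_rot: [[0.035, -0.0, -0.999], [0.999, 0.0, 0.035], [0.0, -1.0, 0.0]]
force: [-0.3, 0.7, -1.1]
opening: 0.149
```

```bash
python3 st.py; python3 tilt.py; python3 - <<'E'
from h import *
c=snap('scene','s5'); a=cv2.resize(c['frame'][140:250,170:300,::-1],None,fx=5,fy=5,interpolation=cv2.INTER_CUBIC)
cv2.imwrite('pics/s5c.png',cv2.convertScaleAbs(a,alpha=1.4))
E
```

```text
15.1 pos [ 0.5039 -0.135   0.136 ] yaw 88.01 tool y [-0.  0. -1.] F [-0.3   0.66 -1.14] M [ 0.15 -0.   -0.02] open mm 13.0 inA [-0.013  -0.3088] inB [0.0026 0.0952]
F [0.11 0.2  0.2 ] M [0.031 0.015 0.001] t 15.5 [ 0.504  -0.1346  0.1361]
-55 1 y 5.7 z-zb mm: med 3.8 max 3.8
-45 6 y 0.9 z-zb mm: med 5.0 max 7.4
-35 1 y 5.1 z-zb mm: med 2.4 max 2.4
-25 4 y -1.1 z-zb mm: med 4.4 max 8.4
-15 6 y 2.7 z-zb mm: med 5.1 max 5.7
-5 7 y 0.0 z-zb mm: med 5.9 max 6.7
5 5 y 2.2 z-zb mm: med 5.1 max 7.2
15 8 y 1.1 z-zb mm: med 4.7 max 6.4
25 8 y 0.7 z-zb mm: med 4.9 max 8.5
35 7 y 0.1 z-zb mm: med 4.9 max 6.0
45 5 y 2.3 z-zb mm: med 4.9 max 7.3
55 4 y -1.2 z-zb mm: med 13.6 max 14.2
65 24 y -0.1 z-zb mm: med 6.1 max 16.8
```

View pics/s5c.png

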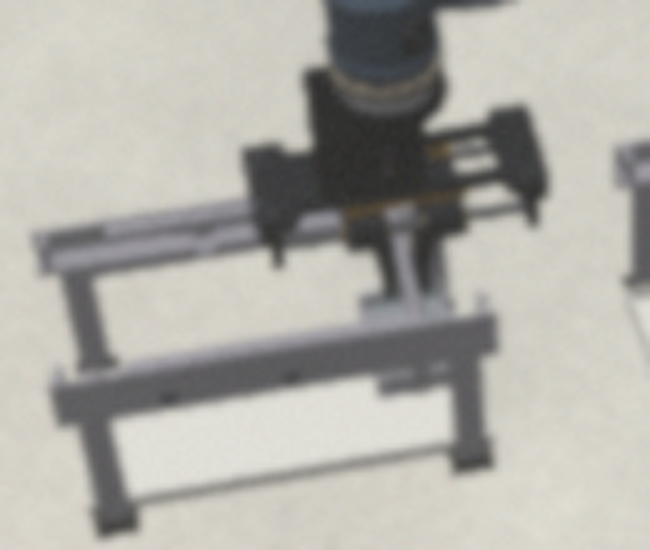

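The bar lies level on both rails at z=0.130, straddled at crop (405,260), and the carrier hangs upright. I'll slide in under the lips.

>>> play_rows([
  [[0,-0.002,0],[0,0,0]],
  [[0,-0.006,0],[0,0,0]],
  [[0,-0.011,0],[0,0,0]],
  [[-0.001,-0.016,0],[0,0,0]],
  [[-0.001,-0.022,0],[0,0,0]],
  [[-0.001,-0.028,0],[0,0,0]],
  [[-0.001,-0.034,0],[0,0,0]],
  [[-0.0015,-0.039,0],[0,0,0]],
  [[-0.0015,-0.043,0],[0,0,0]],
  [[-0.0015,-0.045,0],[0,0,0]],
])

```text
time_s: 16.8
position: [0.5025, -0.1799, 0.1361]
tcp_rot: [[0.035, 0.0, -0.999], [0.999, -0.0, 0.035], [-0.0, -1.0, -0.0]]
force: [0.1, 1.1, 0.3]
opening: 0.148
```

```bash
python3 st.py; python3 tilt.py
```

```text
16.8 pos [ 0.5025 -0.1799  0.1361] yaw 88.02 tool y [ 0. -0. -1.] F [0.09 1.05 0.25] M [0.08 0.02 0.03] open mm 12.9 inA [-0.015  -0.3538] inB [0.0027 0.0502]
F [-0.09  0.06  0.28] M [ 0.038  0.006 -0.012] t 17.2 [ 0.5025 -0.1795  0.1361]
-55 3 y -4.2 z-zb mm: med -2.9 max 2.3
-45 5 y 1.1 z-zb mm: med 6.0 max 6.9
-25 5 y 1.6 z-zb mm: med 4.1 max 5.7
-15 7 y 0.2 z-zb mm: med 4.0 max 5.9
-5 6 y 2.2 z-zb mm: med 4.7 max 7.7
5 7 y 0.6 z-zb mm: med 4.6 max 7.2
15 5 y 2.4 z-zb mm: med 3.2 max 4.0
25 9 y 1.0 z-zb mm: med 3.6 max 7.5
35 5 y 2.0 z-zb mm: med 5.4 max 6.4
45 6 y 1.0 z-zb mm: med 5.1 max 5.8
55 5 y 2.5 z-zb mm: med 13.7 max 15.1
65 28 y -0.4 z-zb mm: med 2.9 max 16.4
```

>>> play_rows([
  [[0,-0.003,0],[0,0,0]],
  [[0,-0.007,0],[0,0,0]],
  [[0,-0.011,0],[0,0,0]],
  [[-0.0005,-0.015,0],[0,0,0]],
  [[-0.0005,-0.018,0],[0,0,0]],
  [[-0.0005,-0.02,0],[0,0,0]],
])

```text
time_s: 17.95
position: [0.5019, -0.1999, 0.136]
tcp_rot: [[0.034, -0.0, -0.999], [0.999, 0.0, 0.034], [0.0, -1.0, 0.0]]
force: [-0.1, -0.1, 0.2]
opening: 0.147
```

>>> play_rows([
  [[0,-0.003,0],[0,0,0]],
  [[0,-0.007,0],[0,0,0]],
  [[0,-0.011,0],[0,0,0]],
  [[-0.0005,-0.015,0],[0,0,0]],
  [[-0.0005,-0.018,0],[0,0,0]],
  [[-0.001,-0.02,0],[0,0,0]],
])

```text
time_s: 18.7
position: [0.501, -0.2199, 0.136]
tcp_rot: [[0.034, 0.0, -0.999], [0.999, -0.0, 0.034], [-0.0, -1.0, -0.0]]
force: [-0.1, 0.7, -0.1]
opening: 0.152
```

>>> play_rows([
  [[0,-0.003,0],[0,0,0]],
  [[0,-0.007,0],[0,0,0]],
  [[0,-0.011,0],[0,0,0]],
  [[-0.0005,-0.015,0],[0,0,0]],
  [[-0.0005,-0.018,0],[0,0,0]],
  [[-0.0005,-0.02,0],[0,0,0]],
])

```text
time_s: 19.45
position: [0.5004, -0.2399, 0.136]
tcp_rot: [[0.034, -0.0, -0.999], [0.999, 0.0, 0.034], [0.0, -1.0, 0.0]]
force: [0.2, 1.0, 0.1]
opening: 0.151
```

```bash
python3 st.py; python3 tilt.py
```

```text
19.45 pos [ 0.5004 -0.2399  0.136 ] yaw 88.03 tool y [-0.  0. -1.] F [0.17 0.98 0.11] M [ 0.1   0.03 -0.02] open mm 13.16 inA [-0.0179 -0.4137] inB [ 0.0028 -0.0098]
F [ 0.1  -0.15  0.12] M [ 0.013 -0.006  0.001] t 19.85 [ 0.5005 -0.2396  0.1361]
-65 1 y -5.7 z-zb mm: med -4.9 max -4.9
-55 3 y -2.5 z-zb mm: med 3.9 max 5.9
-45 5 y 0.7 z-zb mm: med 4.3 max 4.8
-35 1 y 4.9 z-zb mm: med 2.8 max 2.8
-25 6 y -0.9 z-zb mm: med 4.9 max 5.6
-15 6 y 3.3 z-zb mm: med 4.3 max 7.1
-5 7 y 1.8 z-zb mm: med 4.0 max 5.4
5 7 y 0.0 z-zb mm: med 4.0 max 5.2
15 6 y 2.3 z-zb mm: med 4.1 max 7.5
25 6 y 1.1 z-zb mm: med 4.5 max 7.3
35 9 y 0.2 z-zb mm: med 4.0 max 5.4
45 5 y 1.6 z-zb mm: med 6.1 max 7.0
55 4 y -0.7 z-zb mm: med 14.3 max 15.6
65 30 y 0.1 z-zb mm: med 1.1 max 16.3
```

The bar is still on the rails at full height. From here I take small steps and feel for the drop.

>>> play_rows([
  [[0,-0.002,0],[0,0,0]],
  [[0,-0.004,0],[0,0,0]],
  [[0,-0.006,0],[0,0,0]],
  [[0,-0.008,0],[0,0,0]],
  [[0,-0.008,0],[0,0,0]],
])

```text
time_s: 20.48
position: [0.5005, -0.248, 0.136]
tcp_rot: [[0.035, 0.0, -0.999], [0.999, -0.0, 0.035], [-0.0, -1.0, -0.0]]
force: [-0.5, -0.9, -0.0]
opening: 0.151
```

>>> play_rows([
  [[0,-0.001,0],[0,0,0]],
  [[0,-0.002,0],[0,0,0]],
  [[0,-0.003,0],[0,0,0]],
  [[0,-0.003,0],[0,0,0]],
])

```text
time_s: 20.98
position: [0.5005, -0.2508, 0.136]
tcp_rot: [[0.034, 0.0, -0.999], [0.999, -0.0, 0.034], [-0.0, -1.0, -0.0]]
force: [-0.0, -0.1, 0.1]
opening: 0.15
```

>>> play_rows([
  [[0,-0.001,0],[0,0,0]],
  [[0,-0.002,0],[0,0,0]],
  [[0,-0.003,0],[0,0,0]],
  [[0,-0.003,0],[0,0,0]],
])

```text
time_s: 21.48
position: [0.5005, -0.2538, 0.1361]
tcp_rot: [[0.034, 0.0, -0.999], [0.999, -0.0, 0.034], [-0.0, -1.0, -0.0]]
force: [-0.1, 0.7, 0.3]
opening: 0.149
```

>>> play_rows([
  [[0,-0.001,0],[0,0,0]],
  [[0,-0.002,0],[0,0,0]],
  [[0,-0.002,0],[0,0,0]],
  [[0,-0.002,0],[0,0,0]],
])

```text
time_s: 21.98
position: [0.5005, -0.2558, 0.1361]
tcp_rot: [[0.034, 0.0, -0.999], [0.999, -0.0, 0.034], [-0.0, -1.0, -0.0]]
force: [0.4, 0.7, 0.4]
opening: 0.146
```

```bash
python3 tilt.py
```

```text
F [-0.06  0.29 -0.02] M [ 0.017 -0.007 -0.002] t 22.375 [ 0.5004 -0.2557  0.136 ]
-65 1 y -3.4 z-zb mm: med -12.3 max -12.3
-55 3 y 3.1 z-zb mm: med 3.4 max 5.6
-45 5 y 2.5 z-zb mm: med 3.1 max 3.6
-25 5 y 0.2 z-zb mm: med 4.4 max 5.5
-15 7 y 2.9 z-zb mm: med 5.1 max 6.4
-5 6 y 0.9 z-zb mm: med 5.0 max 6.0
5 8 y 1.6 z-zb mm: med 5.1 max 7.0
15 7 y 2.1 z-zb mm: med 4.2 max 6.9
25 7 y 0.4 z-zb mm: med 4.0 max 6.8
35 7 y 2.4 z-zb mm: med 3.8 max 5.2
45 4 y 1.6 z-zb mm: med 4.9 max 4.9
55 5 y 0.7 z-zb mm: med 14.3 max 15.0
65 33 y 0.1 z-zb mm: med -0.3 max 18.5
```

Not dropped yet, with the bar at about y_b = -25 mm. Continuing.

>>> play_rows([
  [[0,-0.001,0],[0,0,0]],
  [[0,-0.002,0],[0,0,0]],
  [[0,-0.003,0],[0,0,0]],
  [[0,-0.003,0],[0,0,0]],
])

```text
time_s: 22.88
position: [0.5005, -0.2588, 0.136]
tcp_rot: [[0.034, 0.0, -0.999], [0.999, -0.0, 0.034], [-0.0, -1.0, -0.0]]
force: [-0.0, -0.7, 0.2]
opening: 0.149
```

```bash
python3 tilt.py
```

```text
F [-0.03 -0.04 -0.31] M [ 0.041 -0.007 -0.007] t 23.275 [ 0.5004 -0.2586  0.136 ]
-55 8 y 0.8 z-zb mm: med -2.8 max -0.7
-45 1 y -5.0 z-zb mm: med -3.1 max -3.1
-35 2 y 1.5 z-zb mm: med -1.1 max -0.0
-25 8 y -2.3 z-zb mm: med -1.8 max 0.9
-15 7 y -1.8 z-zb mm: med -2.4 max -0.9
-5 5 y -0.3 z-zb mm: med -1.6 max -0.8
5 7 y -1.4 z-zb mm: med -1.3 max 0.8
15 7 y -1.9 z-zb mm: med -2.1 max 1.0
25 8 y -0.1 z-zb mm: med -1.0 max 0.5
35 7 y -1.5 z-zb mm: med -0.8 max 0.2
55 4 y -1.1 z-zb mm: med 14.2 max 15.6
65 38 y -0.1 z-zb mm: med 1.5 max 17.3
```

It dropped: the whole bar is 6 mm lower, level, with no force on the tool. I'll open the fingers and lift clear.

>>> play_rows([
  [[0,0,0],[0,0,0]],
  [[0,0,0],[0,0,0]],
  [[0,0,0],[0,0,0]],
  [[0,0,0],[0,0,0]],
], gripper=0.035)

```text
time_s: 23.78
position: [0.5004, -0.2587, 0.136]
tcp_rot: [[0.034, -0.0, -0.999], [0.999, 0.0, 0.034], [0.0, -1.0, 0.0]]
force: [-0.3, -0.1, -0.2]
opening: 0.397
```

>>> play_rows([
  [[0,0,0.005],[0,0,0]],
  [[0,0,0.015],[0,0,0]],
  [[0,0,0.03],[0,0,0]],
  [[0,0,0.05],[0,0,0]],
  [[0,0,0.075],[0,0,0]],
  [[0,0,0.1],[0,0,0]],
  [[0,0,0.12],[0,0,0]],
  [[-0.02,0,0.13],[0,0,0]],
  [[-0.04,0,0.13],[0,0,0]],
  [[-0.04,0,0.13],[0,0,0]],
])

```text
time_s: 25.02
position: [0.4582, -0.258, 0.2662]
tcp_rot: [[0.036, -0.002, -0.999], [0.999, 0.001, 0.036], [0.001, -1.0, 0.002]]
force: [0.3, -0.1, -0.6]
opening: 0.407
```

```bash
python3 st.py; python3 - <<'E'
from h import *
for n in('scene','top'):
    D=[]
    for i in range(6): c=capture(n); D.append(c['depth'])
    c=dict(c); c['depth']=np.median(D,0); P=world(c); q=P.reshape(-1,3); q=q[np.isfinite(q).all(1)]; d=(q[:,:2]-B)@rot(YB)
    k=(abs(d[:,0])<.042)&(abs(d[:,1]+.03)<.012)&(abs(q[:,2]-.128)<.012)
    if k.sum()>5: print(n,k.sum(),'xy med',np.median(d[k],0).round(4),'top z',np.median(q[k,2]).round(4),'slope z',np.polyfit(d[k,0],q[k,2],1)[0].round(3),'slope y',np.polyfit(d[k,0],d[k,1],1)[0].round(3))
    cv2.imwrite(f'pics/f_{n}.png',c['frame'][:,:,::-1])
    if n=='scene': a=cv2.convertScaleAbs(cv2.resize(c['frame'][140:250,170:430,::-1],None,fx=3,fy=3,interpolation=cv2.INTER_CUBIC),alpha=1.4); cv2.imwrite('pics/f.png',a)
E
```

```text
25.02 pos [ 0.4582 -0.258   0.2662] yaw 87.95 tool y [-0.002  0.001 -1.   ] F [ 0.29 -0.13 -0.6 ] M [ 0.06  0.02 -0.01] open mm 35.38 inA [-0.0603 -0.4312] inB [-0.0388 -0.0293]
scene 56 xy med [ 0.0001 -0.0296] top z 0.1287 slope z 0.011 slope y -0.006
top 9 xy med [ 0.0365 -0.0287] top z 0.1279 slope z -0.037 slope y 0.028
```

View pics/f.png

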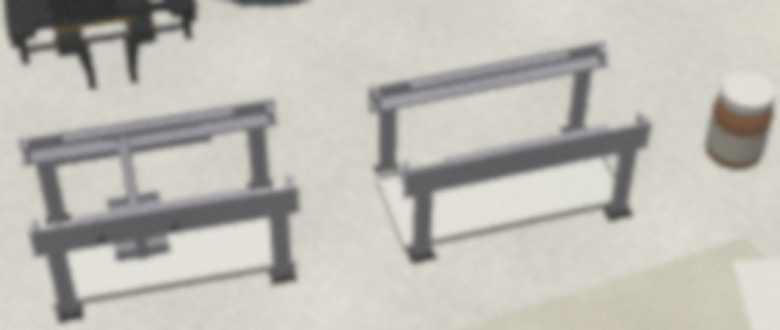

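The carrier hangs in stand_b's notches at crop (127,175), with its bar top at 128.7 mm (middle about 123.7 mm). The bar is level and square, and the gripper is clear. I'll hand it in.

```bash
python3 -c "
from rig import *
print(hand_in())"
```

```text
the job is handed in; nothing more can be done
None
```

The carrier now hangs in stand_b's notches, released, and I handed the job in at about 26 s. The hand-in reported no verdict.

**What I did:**
1. Gripped the bar and slid it to stand_a's open end, 2.5 mm clear of the rails.
2. Lifted it to 0.177 m and set it down on stand_b's near open end.
3. Pushed it in under the lips, straddled but not gripped, and took 2–3 mm steps near the end until it dropped. The drop came at y_b ≈ -30 mm, close to the -31 mm I had estimated from the image.

**Last checks:**
- **Height:** the scene camera puts the bar's middle about 123.7 mm above the table (121–126 mm required).
- **Position:** y_b ≈ -30 mm, as measured by the scene camera. I did not measure the bar's x position separately at the end.
- **Level and square:** the bar is level within about 0.01 rad and square to the rails within about 0.01 rad.
- **Gripper:** it is well clear and touches nothing.
- **Bystanders:** the arm came near none of them. The jar looks untouched in the last picture; I did not measure any of the three afterwards.

**What disagreed:**
- **Touch while lowering:** at stand_b the bar's -x end touched the side web. I read 4.4 N, and the bar tilted about 0.09 rad in the grip. I moved it 3 mm toward +x and levelled it against the rails before sliding. No reading exceeded about 5 N, but I only read the force at the end of each move.
- **Top camera:** in the final check it gave a tilt of 0.037 rad and a skew of 0.028 rad. Only 9 points at one end of the bar supported this, so I relied on the scene camera's 56 points.

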